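# Raise and lock the telescoping drip stand

### The arm

A 7-joint arm with a two-finger parallel gripper is mounted at the origin on a cart in front of the work surface, level with it; the furniture and walls round the work are solid. World frame = base frame: x ahead of the robot, y to its left, z up, the work surface at z = 0. Lengths are in m, angles in rad, forces in N, time in s.
With the tool pointing down it reaches from about 0.425 to 1.025 m from the base axis. Payload 9.4 kg.
Tool frame: the origin (TCP) lies midway between the tips of the shut fingers; the grasp point (between the pads) lies 19 mm behind it; z points along the fingers, y is the line along which they close (so a half turn about z gives the same grasp; the last joint's range is limited). The gripper opens to 85 mm and grips with 20 to 120 N. Pads are 22 mm wide; open, the fingers measure 114 mm over their backs; the gripper's body (76 mm by 85 mm) begins 54 mm behind the grasp point. The pads swing forward as they close: fully open they stand 13 mm farther back than shut.
Start: joints at [1.106, 0.599, -0.003, 1.599, 0.002, 0.943, -0.08], TCP at [0.274, -0.671, 0.231] pointing down, gripper open.
Joint ranges: [-2.57, 2.57], [-0.35, 1.97], [-1.29, 1.29], [0.11, 2.56], [-1.05, 4.19], [0.11, 1.86], [-2.63, 2.63]. Speed limits (rad/s): [2.22, 2.22, 3.01, 3.01, 3.14, 3.14, 3.14].

### API

Orientations are given as a rotation vector (axis times angle).
In Python, from workcell import telemetry, optics, manip gives the robot as it stands. The module is installed in compiled form; this text tells all that it offers.
- The arm moves only by the shell command python3 -m pendant 'ROWS'. ROWS is JSON, a list of rows, each a list of 7 numbers: the shift along the tool's x, y, z in units of 30 mm (1.0 is 30 mm), then the turn, a rotation vector about the tool's x, y, z in units of 6 degrees (1.0 is 6 degrees), then the opening, from 0 (shut) to 1 (fully open). A call has 1 to 5 rows; each row is the pose to reach, as a shift and turn from the pose commanded when the call began, along the tool's axes at that moment; what a row does not reach only later rows make up. A row lasts 1/12 s, in which the tool goes at most 41.7 mm and 7.16 degrees, less where a joint would pass 70% of its speed; a pose out of reach is approached as far as the arm can. A call with a gripper value outside its range is refused whole. The fingers move at their own pace and stop on an object; the grip force is fixed at half the most. Time passes only in rows, so rows that repeat a pose let the fingers close. It gives the time, the measured TCP pose, the force, the opening and the grip force at its end, in the units of the state.
- telemetry.sense(): the state, without advancing time (a new reading comes with each control period).
- optics.capture(name): name is "side" or "top" or "wrist"; returns a dict with "image" (480x640x3 uint8, red, green, blue), "K" (3x3 intrinsics, pixels), "R" (3x3) and "t" (3): a world point X has camera coordinates R X + t. Camera axes: x right, y down, z forward; pixel columns grow to the right and rows downward; lengths in m; the calibration is good to about 2 mm. A picture is of the moment at which its call begins. There is no depth.
- manip.sign_off(): hands the job in; it is judged then, once.
The state is a dict: "time_s": time; "joint_positions": joint angles; "joint_velocities": joint speeds; "joint_efforts": joint torques, N m; "position": TCP position; "eef_rot": TCP orientation; "contact_force": force on the tool from outside, world axes, zero at the start; "torque": the same for the moment, N m; "gripper_width": opening from 0.0 (shut) to 1.0 (fully open); "finger_force": force on a finger pad.
Only numpy, scipy, OpenCV 4.12 (cv2) and the standard library are available. Lean on these libraries where they do the work, as an engineer would, in place of code of your own. Each camera call takes 0.05 s, during which the arm holds its last target. There are 200 camera calls.

### The job

Set the small bench drip stand with the blue grip to the same height as the one with the orange grip beside it: twist the blue grip anticlockwise (seen from above) to unlock the mast, pull it up into the height of the upper notch, twist it back clockwise all the way to lock it there, and let go. Leave the orange stand as it is.

Things in the scene. Friction and masses are not known exactly. Their poses are not given: they have to be found in the camera images.
- blue_grip (a point): Centre of the blue grip topping the stand to raise: block 54 mm long (x), 18 wide (y, the sides to pinch), 28 tall; steel hooks at both ends, tips 46 mm out along x, 14 mm up. Below it 20 mm of bare 14 mm mast, then the 39 mm collar of the tube. Lies on the mast's vertical axis, so it only turns about z and rises; 164 mm above the worktop when lowered. Base 94 mm across, fixed to the worktop.
- blue_mast (a joint): How far the blue stand's mast is pulled up, in m: 0 lowered, 0.060 at the floor of the upper notch, 0.075 at the upper stop (aim at 0.067). About 3 N of friction; it stays where it is left. While locked, a pin in the tube's slot stops it after 7 mm.
- blue_bar (a joint): Turn of the blue grip from locked, in rad, growing anticlockwise seen from above: 0 locked (stop), 1.3 the other stop. From 0.9 to 1.3 the pin is in the upright slot and the mast slides (aim at 1.1). It turns back to 0 only with blue_mast below 0.007 or at 0.060 to 0.075. Light friction, 0.03 N m; stays where it is left.
- orange_hook (a point): Hook tip of the orange-gripped stand, same make and size, already raised and locked in its upper notch (grip centre 0.224 m above the worktop). The tip lies 46 mm from that stand's axis along this point's own x axis, 14 mm above its grip's centre. It must not be moved.
There are look-alikes about, which are no part of the job. What is shaped like the part that bears blue_grip but purple or turquoise is not meant.

How it is judged:
By the outcome, as a careful person would: the job done as asked, in the order asked, and still so for the second after the job is handed in, with the robot touching nothing.
It also fails if it takes over 35 s, if anything falls off the work surface, if the arm or the gripper's body presses on something with over 40 N, if the wrist force passes 120 N, or if a joint passes its speed limit or range.

## Working session

There is one attempt and no reset: what is moved stays moved. The work goes in short steps, Python scripts to look and compute and a shell command to move; the robot and the scene stay as the last step left them, time stands still between calls to the robot, and variables do not carry over. Pictures are saved under pics/ and viewed, at most 10 in all, crops included, and the job is handed in when it is done.

```bash
mkdir -p pics; cat > h.py <<'E'
import numpy as np, cv2
from scipy.spatial.transform import Rotation as Ro
from workcell import telemetry, optics, manip
def cap(n):
    c=optics.capture(n); return c
def save(c,f): cv2.imwrite('pics/'+f,cv2.cvtColor(c['image'],cv2.COLOR_RGB2BGR))
def proj(c,X):
    p=c['K']@(c['R']@np.array(X,float)+c['t']); return p[:2]/p[2]
def onz(c,u,v,z):
    d=c['R'].T@np.linalg.inv(c['K'])@[u,v,1]; o=-c['R'].T@c['t']; return o+d*(z-o[2])/d[2]
def totool(target):
    s=telemetry.sense(); R=Ro.from_rotvec(s['eef_rot']); return R.inv().apply(np.array(target)-s['position'])/0.03
E
python3 - <<'E'
from h import *
a=cap('top');b=cap('side')
im=np.hstack([a['image'],b['image']])
save(a,'top1.png');save(b,'side1.png')
for c in(a,b): print(c['K'].tolist(),(-c['R'].T@c['t']).round(3),c['R'].round(3).tolist())
s=telemetry.sense();print(s['position'],s['eef_rot'],Ro.from_rotvec(s['eef_rot']).as_matrix().round(3),s['time_s'])
E
```

```text
[[547.897251971996, 0.0, 322.77755042159765], [0.0, 547.897251971996, 243.2076947487088], [0.0, 0.0, 1.0]] [0.247 0.017 1.3  ] [[0.026, -1.0, 0.002], [-0.981, -0.026, -0.194], [0.194, 0.003, -0.981]]
[[533.0031042619538, 0.0, 311.6049726621909], [0.0, 533.0031042619538, 245.72965392028445], [0.0, 0.0, 1.0]] [ 0.046 -0.644  0.613] [[0.821, -0.571, -0.009], [-0.313, -0.437, -0.843], [0.477, 0.695, -0.538]]
[ 0.27399927 -0.67081405  0.23052925] [-3.08147052e+00 -6.05113435e-01  5.73110128e-04] [[ 0.926  0.378 -0.001]
 [ 0.378 -0.926  0.001]
 [-0.    -0.001 -1.   ]] 0.1
```

View pics/top1.png

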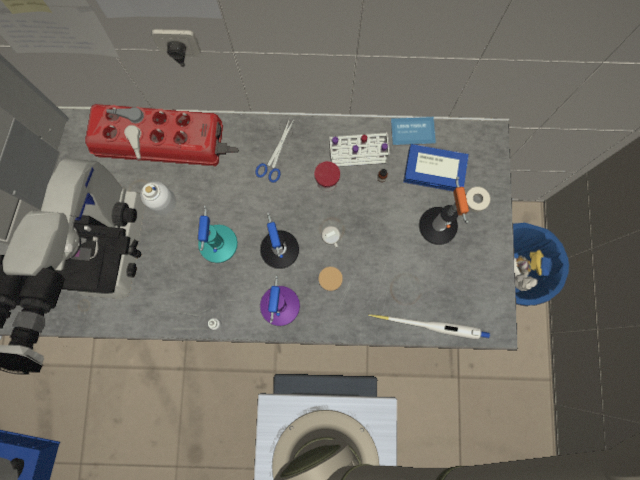

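View pics/side1.png

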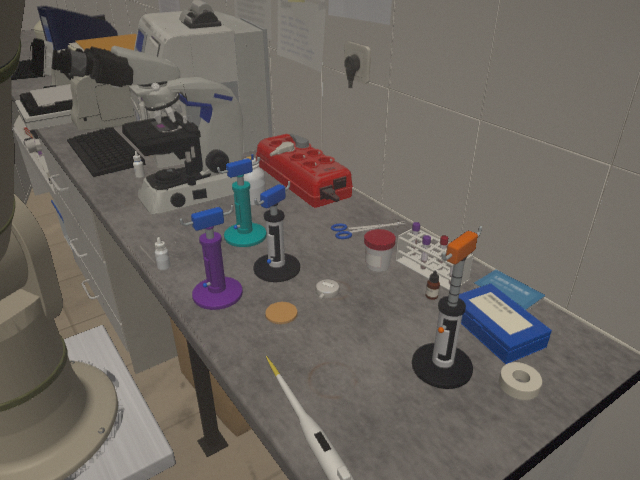

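The top view shows three blue grips. The target has the black base and white tube, with its grip at about (273,232) in the top view and (273,196) in the side view. The turquoise one (204,228) and the purple one (275,300) are decoys. I'll enlarge the target.

```bash
python3 - <<'E'
from h import *
a=cv2.imread('pics/top1.png')[195:275,225:325];b=cv2.imread('pics/side1.png')[170:290,225:325]
o=np.zeros((480,800,3),np.uint8)
o[:320,:400]=cv2.resize(a,None,fx=4,fy=4,interpolation=2);o[:480,400:]=cv2.resize(b,None,fx=4,fy=4,interpolation=2)
cv2.imwrite('pics/crop1.png',o)
E
```

```text
(no output)
```

View pics/crop1.png

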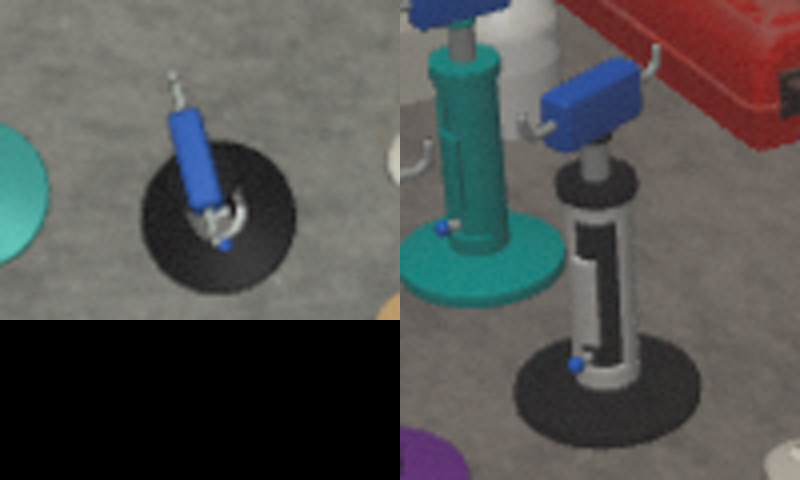

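```bash
cat >> h.py <<'E'
def plan(target,yaw_y):
    "target xyz of TCP, yaw of closing line (deg, world), pointing down -> shift, turn units (whole rotvec), nearest half turn"
    s=telemetry.sense(); R=Ro.from_rotvec(s['eef_rot']); out=[]
    for y in (yaw_y,yaw_y+180):
        a=np.radians(y); Y=np.array([np.cos(a),np.sin(a),0]); Z=np.array([0,0,-1.]); X=np.cross(Y,Z)
        out.append(np.degrees((R.inv()*Ro.from_matrix(np.c_[X,Y,Z])).as_rotvec())/6)
    return totool(target).round(2), [o.round(2) for o in out]
E
python3 - <<'E'
from h import *
t=optics.capture('top');b=optics.capture('side')
f=lambda u,v:(225+u/4,195+v/4)
print('topface',onz(t,*f(194.5,158),.178),'base',onz(t,*f(219,217),.006))
e1=onz(t,*f(184,110.5),.178);e2=onz(t,*f(205,206.5),.178);print('ends',e1,e2,np.linalg.norm(e1-e2),np.degrees(np.arctan2(*(e1-e2)[1::-1])))
c=(e1+e2)/2;c[2]=.164;print('side proj of centre',proj(b,c),'seen',(225+195/4,170+104/4))
print('orange', onz(t,461,199,.238))
print('purple',onz(t,275,299,.178),'teal',onz(t,204,228,.178))
print('ylw'); yaw=np.degrees(np.arctan2(*(e1-e2)[1::-1]))
print(plan([c[0],c[1],.30],yaw+90))
E
```

```text
topface [0.48482018 0.12424418 0.178     ] base [0.48547572 0.12440602 0.006     ]
ends [0.51018904 0.13087929 0.178     ] [0.45913799 0.11764308 0.178     ] 0.052739047213304004 14.535255837561028
side proj of centre [271.17010898 194.86455029] seen (273.75, 196.0)
orange [ 0.55502913 -0.25454066  0.238     ]
purple [0.35004719 0.11552531 0.178     ] teal [0.49485327 0.27088022 0.178     ]
ylw
(array([ 16.52, -21.88,  -2.29]), [array([-0.000e+00, -1.000e-02, -2.872e+01]), array([-0.01,  0.  ,  1.28])])
```

The grip axis is at (0.485, 0.124) with yaw 14.5°. The base centre and grip length agree with this. I'll approach with the closing line at -75.5°.

```bash
python3 -m pendant '[[0.7,-0.9,-0.5,0,0,0,1],[1.4,-1.8,-1,0,0,0,1],[2.1,-2.7,-1.5,0,0,0,1],[2.8,-3.6,-2.0,0,0,0,1],[3.5,-4.6,-2.3,0,0,0,1]]'
python3 -m pendant '[[0.8,-1.05,0,0,0,0,1],[1.6,-2.1,0,0,0,0,1],[2.4,-3.15,0,0,0,0,1],[3.2,-4.2,0,0,0,0,1],[4.0,-5.3,0,0,0,0,1]]'
python3 -m pendant '[[0.8,-1.05,0,0,0,0,1],[1.6,-2.1,0,0,0,0,1],[2.4,-3.15,0,0,0,0,1],[3.2,-4.2,0,0,0,0,1],[4.0,-5.3,0,0,0,0,1]]'
python3 - <<'E'
from h import *
print(telemetry.sense()['joint_positions'],plan([.485,.1243,.30],-75.5))
E
```

```text
time_s: 0.62
position: [0.3197, -0.5028, 0.3015]
eef_rot: [3.081, 0.605, 0.001]
contact_force: [1.0, 0.5, 1.0]
gripper_width: 0.998
finger_force: 0.0
time_s: 1.03
position: [0.3702, -0.3094, 0.3004]
eef_rot: [3.082, 0.605, 0.0]
contact_force: [0.9, 0.2, 0.2]
gripper_width: 0.997
finger_force: 0.0
time_s: 1.45
position: [0.4212, -0.1169, 0.3005]
eef_rot: [3.082, 0.605, 0.001]
contact_force: [1.1, -0.2, 0.2]
gripper_width: 1.0
finger_force: 0.0
[ 0.3255383   0.16962128 -0.21517782  2.13007135  0.04858846  0.84569799
 -1.10225978] (array([ 5.01, -6.64,  0.02]), [array([ 0.01, -0.  ,  1.28]), array([ 1.000e-02,  1.000e-02, -2.872e+01])])
```

```bash
python3 -m pendant '[[0.8,-1.05,0,0,0,0.3,1],[1.6,-2.1,0,0,0,0.6,1],[2.4,-3.15,0,0,0,0.9,1],[3.2,-4.2,0,0,0,1.28,1],[4.0,-5.3,0,0,0,1.28,1]]'
python3 - <<'E'
from h import *
print(telemetry.sense()['joint_positions'],plan([.485,.1243,.30],-75.5))
E
```

```text
time_s: 1.87
position: [0.4721, 0.0757, 0.3004]
eef_rot: [3.117, 0.393, 0.0]
contact_force: [0.8, -0.7, -0.5]
gripper_width: 1.001
finger_force: 0.0
[-0.02492862  0.23201317 -0.30893795  2.04956266  0.09182823  0.87247294
 -1.70521378] (array([ 0.82, -1.46,  0.01]), [array([ 0.  , -0.  , -0.02]), array([-0.  , -0.  , 29.98])])
```

```bash
python3 -m pendant '[[0.4,-0.73,0,0,0,0,1],[0.82,-1.46,0,0,0,0,1],[0.82,-1.46,0,0,0,0,1],[0.82,-1.46,0,0,0,0,1]]'
python3 - <<'E'
from h import *
w=cap('wrist');save(w,'w1.png')
print(proj(w,[.485,.1243,.178]),(-w['R'].T@w['t']).round(3));print(plan([.485,.1243,.30],-75.5))
for X in([.51019,.13088,.178],[.45914,.11764,.178]):print(proj(w,X))
E
```

```text
time_s: 2.2
position: [0.4848, 0.1238, 0.3]
eef_rot: [-3.116, -0.402, 0.001]
contact_force: [0.1, -1.0, -1.0]
gripper_width: 1.0
finger_force: 0.0
[326.80551971 229.37304619] [0.563 0.144 0.443]
(array([ 0.03, -0.06, -0.  ]), [array([0.  , 0.01, 0.01]), array([-1.000e-02,  0.000e+00, -2.999e+01])])
[326.83811896 195.35101306]
[326.65585056 262.22651133]
```

View pics/w1.png

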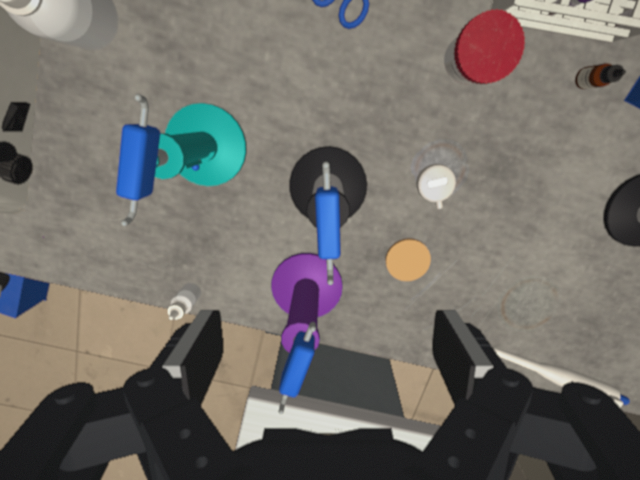

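The wrist view shows the target grip spanning (327,190) to (329,260), against a prediction of (327,195) to (327,262). They agree within about 1 mm sideways, so I'll descend and close.

```bash
python3 -m pendant '[[0.03,0,1.1,0,0,0,1],[0.03,0,2.2,0,0,0,1],[0.03,0,3.3,0,0,0,1],[0.03,0,4.4,0,0,0,1],[0.03,0,5.2,0,0,0,1]]'
python3 -m pendant '[[0,0,0,0,0,0,0.5],[0,0,0,0,0,0,0.3],[0,0,0,0,0,0,0.3],[0,0,0,0,0,0,0.3],[0,0,0,0,0,0,0.3]]'
python3 - <<'E'
from h import *
w=cap('wrist');save(w,'w2.png');s=cap('side')
im=s['image'][110:310,175:375];cv2.imwrite('pics/s2.png',cv2.cvtColor(cv2.resize(im,None,fx=2.4,fy=2.4),cv2.COLOR_RGB2BGR))
w2=cv2.imread('pics/w2.png');cv2.imwrite('pics/c2.png',np.hstack([cv2.resize(w2,(320,240)) ,cv2.resize(cv2.imread('pics/s2.png'),(240,240))]))
cv2.imwrite('pics/c2.png',np.hstack([w2[160:480,140:500],cv2.resize(cv2.imread('pics/s2.png'),(320,320))]))
print(plan([.485,.1243,.144],-75.5))
E
```

```text
time_s: 2.67
position: [0.4848, 0.1206, 0.1423]
eef_rot: [3.116, 0.394, -0.003]
contact_force: [0.5, -0.1, 0.3]
gripper_width: 0.996
finger_force: 0.0
time_s: 3.08
position: [0.4866, 0.1227, 0.1459]
eef_rot: [-3.116, -0.397, -0.004]
contact_force: [-0.3, 0.4, 0.1]
gripper_width: 0.308
finger_force: 0.0
(array([-0.03, -0.06,  0.05]), [array([ 0.  , -0.02,  0.  ]), array([  0.03,   0.  , -30.  ])])
```

View pics/c2.png

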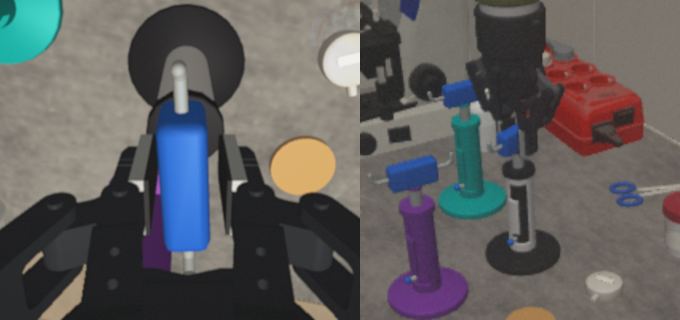

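The grip sits between the pads, about 1 mm left of centre (wrist crop column 184 against 186). I'll nudge the gripper and close.

```bash
python3 -m pendant '[[-0.03,-0.05,0.05,0,0,0,0.25],[-0.03,-0.05,0.05,0,0,0,0.1],[-0.03,-0.05,0.05,0,0,0,0],[-0.03,-0.05,0.05,0,0,0,0],[-0.03,-0.05,0.05,0,0,0,0]]'
python3 -m pendant '[[0,0,0,0,0,0,0],[0,0,0,0,0,0,0]]'
python3 - <<'E'
from h import *
s=telemetry.sense();print(s['torque'],plan([.485,.1243,.144],-75.5))
E
```

```text
time_s: 3.6
position: [0.4846, 0.1237, 0.1433]
eef_rot: [3.116, 0.397, 0.001]
contact_force: [-1.3, -1.6, 7.8]
gripper_width: 0.202
finger_force: 58.4
time_s: 3.77
position: [0.4846, 0.1237, 0.1433]
eef_rot: [3.116, 0.397, 0.001]
contact_force: [-0.5, -2.8, 7.9]
gripper_width: 0.201
finger_force: 58.4
[-0.40524016  0.07690125 -0.03130377] (array([ 0.02, -0.02, -0.02]), [array([ 0.01, -0.01,  0.  ]), array([ 1.e-02,  1.e-02, -3.e+01])])
```

```bash
python3 -m pendant '[[0,0,0,0,0,-1,0],[0,0,0,0,0,-2,0],[0,0,0,0,0,-3,0],[0,0,0,0,0,-4,0],[0,0,0,0,0,-5,0]]'
python3 -m pendant '[[0,0,0,0,0,-1.1,0],[0,0,0,0,0,-2.2,0],[0,0,0,0,0,-3.3,0],[0,0,0,0,0,-4.4,0],[0,0,0,0,0,-5.5,0]]'
python3 -m pendant '[[0,0,0,0,0,0,0],[0,0,0,0,0,0,0],[0,0,0,0,0,0,0]]'
python3 - <<'E'
from h import *
s=telemetry.sense();print(s['torque'],s['joint_positions'],plan([.485,.1243,.144],-75.5))
E
```

```text
time_s: 4.18
position: [0.4852, 0.1227, 0.1433]
eef_rot: [2.903, 1.195, 0.001]
contact_force: [2.4, -7.5, 6.5]
gripper_width: 0.201
finger_force: 58.5
time_s: 4.6
position: [0.4863, 0.1221, 0.1434]
eef_rot: [2.444, 1.969, 0.001]
contact_force: [6.3, -8.7, 4.7]
gripper_width: 0.201
finger_force: 58.3
time_s: 4.85
position: [0.4863, 0.122, 0.1433]
eef_rot: [2.449, 1.962, 0.001]
contact_force: [6.0, -8.8, 6.0]
gripper_width: 0.206
finger_force: 58.6
[-1.49969706 -1.04130779 -0.00585639] [ 0.04780761  0.52007959 -0.57079503  2.16404553  0.51075731  0.58851052
 -1.11616307] (array([ 0.06, -0.06, -0.02]), [array([ 0.03, -0.  , 10.48]), array([  0.  ,   0.04, -19.52])])
```

```bash
python3 -m pendant '[[-0.025,0.04,-0.3,0,0,0,0],[-0.025,0.04,-0.8,0,0,0,0],[-0.025,0.04,-1.3,0,0,0,0],[-0.025,0.04,-1.8,0,0,0,0],[-0.025,0.04,-2.23,0,0,0,0]]'
python3 -m pendant '[[0,0,0,0,0,0,0],[0,0,0,0,0,0,0],[0,0,0,0,0,0,0]]'
python3 - <<'E'
from h import *
t=cap('top');s=cap('side');
a=t['image'][170:290,210:340];b=s['image'][90:290,195:355]
o=np.hstack([cv2.resize(a,(520,480),interpolation=2),np.pad(cv2.resize(b,(280,350)),((0,130),(0,0),(0,0)))])
cv2.imwrite('pics/c3.png',o[:,:,::-1])
st=telemetry.sense();print(st['torque'],plan([.485,.1243,.2103],-12.6))
E
```

```text
time_s: 5.27
position: [0.4863, 0.1218, 0.2103]
eef_rot: [2.45, 1.965, -0.0]
contact_force: [5.7, -4.2, -5.0]
gripper_width: 0.202
finger_force: 59.1
time_s: 5.52
position: [0.4864, 0.1218, 0.2102]
eef_rot: [2.449, 1.964, 0.001]
contact_force: [3.0, -4.0, 0.7]
gripper_width: 0.201
finger_force: 60.2
[-0.82916781 -0.62485657 -0.01080363] (array([ 0.07, -0.06, -0.01]), [array([0.02, 0.01, 0.01]), array([-1.000e-02,  3.000e-02, -2.999e+01])])
```

View pics/c3.png

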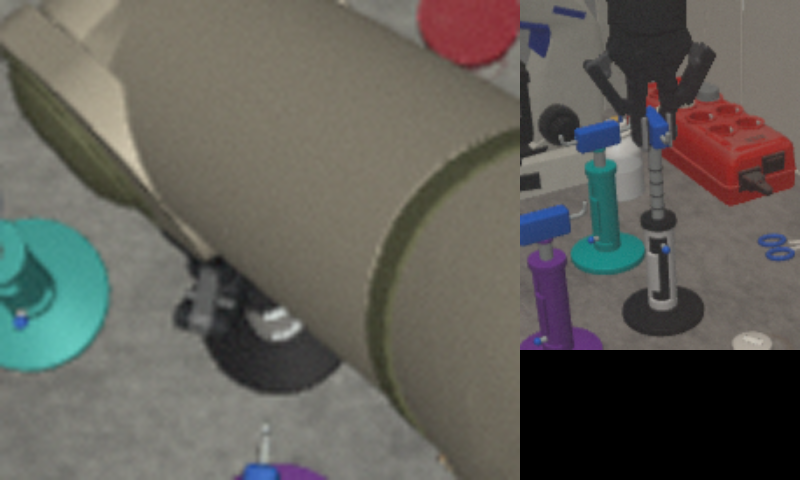

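The side crop shows the mast raised, with the pin high in the slot, and the grip turned with the gripper. Now I'll turn it back clockwise, slightly past the stop.

```bash
python3 -m pendant '[[0,0,0,0,0,1,0],[0,0,0,0,0,2,0],[0,0,0,0,0,3,0],[0,0,0,0,0,4,0],[0,0,0,0,0,5,0]]'
python3 -m pendant '[[0,0,0,0,0,1.1,0],[0,0,0,0,0,2.2,0],[0,0,0,0,0,3.3,0],[0,0,0,0,0,4.4,0],[0,0,0,0,0,5.2,0]]'
python3 -m pendant '[[0,0,0,0,0,0.2,0],[0,0,0,0,0,0.5,0],[0,0,0,0,0,0.8,0],[0,0,0,0,0,0.8,0],[0,0,0,0,0,0.8,0]]'
python3 - <<'E'
from h import *
st=telemetry.sense();print(st['torque'],st['contact_force'],plan([.485,.1243,.2103],-75.5))
E
```

```text
time_s: 6.03
position: [0.4854, 0.1224, 0.2097]
eef_rot: [2.878, 1.258, -0.001]
contact_force: [1.0, -1.9, 0.8]
gripper_width: 0.199
finger_force: 60.1
time_s: 6.45
position: [0.4848, 0.1234, 0.2097]
eef_rot: [-3.111, -0.438, 0.001]
contact_force: [-2.8, 1.5, 0.4]
gripper_width: 0.2
finger_force: 60.0
time_s: 6.87
position: [0.4848, 0.1235, 0.2096]
eef_rot: [3.125, 0.323, -0.001]
contact_force: [-3.9, 1.6, 1.7]
gripper_width: 0.203
finger_force: 61.1
[0.58013965 0.77185898 1.02289814] [-3.92009516  1.59204844  1.70956573] (array([ 0.01, -0.02, -0.02]), [array([ 0.  ,  0.01, -0.45]), array([ 1.000e-02, -0.000e+00,  2.955e+01])])
```

The torque is 1.0 N m against the stop, so it is locked. Releasing and retreating straight up.

```bash
python3 -m pendant '[[0,0,0,0,0,0,0.3],[0,0,0,0,0,0,0.6],[0,0,0,0,0,0,1],[0,0,0,0,0,0,1],[0,0,0,0,0,0,1]]'
python3 -m pendant '[[0,0,0,0,0,0,1],[0,0,-0.8,0,0,0,1],[0,0,-1.8,0,0,0,1],[0,0,-2.8,0,0,0,1],[0,0,-3.8,0,0,0,1]]'
python3 - <<'E'
from h import *
w=cap('wrist');s=cap('side');
a=w['image'][120:360,200:460];b=s['image'][60:300,190:490]
cv2.imwrite('pics/c4.png',np.hstack([cv2.resize(a,(390,360)),cv2.resize(b,(410,360))])[:,:,::-1])
st=telemetry.sense();print(st['contact_force'],st['gripper_width'])
for z in(.164,.224,.231):print(proj(s,[.485,.1243,z]))
for X in([.51019,.13088,.245],[.45914,.11764,.245]):print((proj(w,X)-[200,120])*1.5)
E
```

```text
time_s: 7.28
position: [0.4858, 0.1228, 0.2097]
eef_rot: [3.126, 0.315, 0.0]
contact_force: [0.7, -0.1, 0.2]
gripper_width: 0.858
finger_force: 0.0
time_s: 7.7
position: [0.4852, 0.123, 0.3249]
eef_rot: [-3.126, -0.316, 0.001]
contact_force: [0.5, 0.0, 0.6]
gripper_width: 1.003
finger_force: 0.0
[ 1.01287995 -0.27906874 -0.4145301 ] 1.000507992482044
[271.31530992 194.80803073]
[269.64473569 164.78030961]
[269.44243854 161.14412126]
[184.40120675 134.37294192]
[190.98060612 249.35033312]
```

View pics/c4.png

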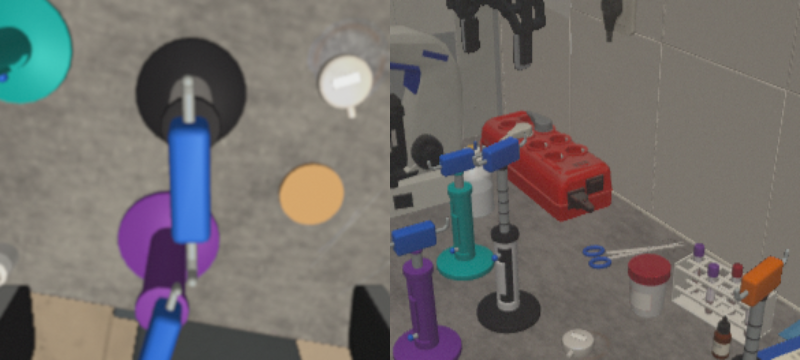

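The grip is released at about the right height: side view row 162, against 161 predicted for 0.231 m. It is back at its original locked yaw, and the orange stand is untouched.

```bash
python3 -c "
from workcell import manip
print(manip.sign_off())"
```

```text
the job is handed in; nothing more can be done
None
```

The blue-gripped stand's mast is raised into the upper notch (about 67 mm up), locked by twisting fully clockwise, and released; the orange stand was not touched, and the job is handed in.

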